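Move the bench tools to the other rest in reverse order

TASK

Move the four tools from the full wooden rest to the empty one beside it, in reverse order: seen from the robot, the leftmost tool goes to the rightmost place, the second from the left to the second from the right, and so on. Each tool must lie straight across both rails between its pegs, its middle over the middle of the rest as it lies now. Leave the other things on the bench as they are.

Things in the scene. Friction and masses are not known exactly. Their poses are not given: they have to be found in the camera images.
- rest_full: Fixed wooden rest, left or right of the other, holding the tools at the start. Base 130 x 282 x 8 mm; two rails along its y, 14 mm wide, at x = -45 and 45 mm, tops 34 mm above the bench, open between. Pegs (8 mm thick, 17 mm tall) at y = -132, -66, 0, 66, 132 mm part four places centred at y = -99, -33, 33, 99 mm. Origin: centre of underside; +x away from the robot, +y to its left.
- rest_empty: The identical rest that is empty at the start, about 360 mm from the other centre to centre along y, nearly parallel. Rail tops 34 mm above the bench; four places centred at y = -99, -33, 33, 99 mm in its frame; tools lie along its x, their middle at x = 0. Origin: centre of underside; +x away from the robot, +y to its left, yaw within 0.15 rad.
- mandrel_center (a point): Centre of the tapered grey steel ring mandrel, the longest tool (293 mm), to be held as 24 mm wide and 24 mm high; 0.32 kg; the point lies 12 mm above its underside, mid-length, its x along the tool.
- clamp_center (a point): Centre of the stout wooden ring clamp (139 mm long, jaws 30 mm wide and 20 mm high, with a band 34 x 22 mm from 2 to 12 mm to the +x side of the centre, which is where the fingers then close); the point lies 10 mm above its underside, mid-length, its x along the tool.
- brush_center (a point): Centre of the wooden brush with a tuft of brass wire at one end (180 mm long); wooden handle 22 mm wide and 10 mm high; the point lies 5 mm above the underside, half-way up the handle, mid-length, its x along the tool, tuft up at the far end.
- tweezers_center (a point): Centre of the thin dark steel tweezers (161 mm long, 22 mm wide over the arms at the middle, 6 mm high, rigid); the point lies 3.5 mm above the underside, mid-length, its x along the tool.
- scribe_center (a point): Bystander: brass-handled scribe, 132 x 9 x 9 mm, lying on the bench between the two rests; its centre. To be left alone.
- coil_center (a point): Bystander: flat ring of solder wire, 55 mm across, 7 mm high, on the bench between the rests and farther back; its centre. To be left alone.
Things that resemble listed ones, but are neither listed nor needed, are in the scene too. What is shaped like the part that bears clamp_center but purple or white is not meant.

How it is judged:
By the outcome, as a careful person would: the job done as asked, in the order asked, and still so for the second after the job is handed in, with the robot touching nothing.
It also fails if it takes over 99 s, if anything falls off the work surface, if the arm or the gripper's body presses on something with over 40 N, if the wrist force passes 120 N, or if a joint passes its speed limit or range.

ROBOT

A 7-joint arm with a two-finger parallel gripper is mounted at the origin on a cart in front of the work surface, level with it; the furniture and walls round the work are solid. World frame = base frame: x ahead of the robot, y to its left, z up, the work surface at z = 0. Lengths are in m, angles in rad, forces in N, time in s.
With the tool pointing down it reaches from about 0.4 to 0.875 m from the base axis. Payload 6.5 kg.
Tool frame: the origin (TCP) lies midway between the tips of the shut fingers; the grasp point (between the pads) lies 19 mm behind it (grasp_offset is the distance from the TCP to the grasp point, in m); y points along the fingers, z is the direction in which the jaws open and shut, and the axes are right-handed (so a half turn about y gives the same grasp; the last joint's range is limited). The gripper opens to 88 mm and grips with 3 to 60 N. Pads are 18 mm wide; open, the fingers measure 123 mm over their backs; the gripper's body (75 mm by 187 mm) begins 45 mm behind the grasp point.
Start: joints at [1.271, 0.536, -0.004, 1.538, 0.003, 1.067, -0.071], TCP at [0.151, -0.632, 0.239] pointing down, gripper open.
Joint ranges: [-2.7, 2.7], [-0.37, 2.16], [-1.27, 1.26], [0.24, 2.4], [-1.31, 4.45], [0.19, 1.91], [-2.76, 2.76]. Speed limits (rad/s): [2.39, 2.39, 3.14, 3.14, 3.14, 3.14, 3.14].

INTERFACE

Orientations are given as a 3x3 rotation matrix whose columns are the frame's x, y, z axes.
In Python, from station import * gives the robot as it stands. The module is installed in compiled form; this text tells all that it offers. Calls block until the motion is done:
- move_pose(position, orientation): joint-space move of the TCP to a pose.
- move_l(position, frame=None, max_speed=0.15, until_force=None): straight line of the TCP; frame=None keeps the orientation; max_speed is the mean speed in m/s. With until_force (N) it stops when the force on the tool has changed by that much, and returns True; else False.
- goto_joints(angles): joint-space move.
- release() and close_gripper(grip_force=None): open the fingers fully, or close them until they stop; grip_force is the grip in N (None keeps the last).
- hold(seconds).
- solve_ik(position, orientation): joint angles nearest the present ones, or None.
- get_state(): the state.
- grab_frame(name): name is "scene" or "top"; returns a dict with "img" (400x640x3 uint8, red, green, blue), "mtx" (3x3 intrinsics, pixels), "cam_to_world" (4x4, takes a point from camera to world coordinates). Camera axes: x right, y down, z forward; pixel columns grow to the right and rows downward; lengths in m; the calibration is good to about 2 mm. A picture is of the moment at which its call begins. There is no depth.
A pose or a line that the arm cannot do raises IKError and nothing moves.
- close_job(): hands the job in, once; it reports no verdict.
The state is a dict: "t": time; "joint_pos": joint angles; "joint_vel": joint speeds; "joint_efforts": joint torques, N m; "ee_pos": TCP position; "ee_rot": TCP orientation; "contact_force": force on the tool from outside, world axes, zero at the start; "ft_torque": the same for the moment, N m; "gripper_width": finger opening in m.
Only numpy, scipy, OpenCV 4.12 (cv2) and the standard library are available. Lean on these libraries where they do the work, as an engineer would, in place of code of your own. Each camera call takes 0.05 s, during which the arm holds its last target.

## Working session

There is one attempt and no reset: what is moved stays moved. The work goes in short steps, each a Python script; the robot and the scene stay as the last script left them, time stands still between calls to the robot, and variables do not carry over. Pictures are saved under pics/ and viewed, and the job is handed in when it is done.

```bash
mkdir -p pics; python3 - <<'E'
from station import *
import cv2
for n in("scene","top"):
    f=grab_frame(n); cv2.imwrite(f"pics/{n}0.png",f["img"][:,:,::-1]); print(n,f["mtx"].round(1).tolist(),f["cam_to_world"].round(3).tolist())
s=get_state();print(s["t"],s["ee_pos"],s["ee_rot"],s["gripper_width"])
E
```

```text
scene [[362.4, 0.0, 321.4], [0.0, 362.4, 204.7], [0.0, 0.0, 1.0]] [[-0.757, -0.378, 0.532, -0.018], [-0.653, 0.413, -0.635, 0.629], [0.02, -0.828, -0.56, 0.662], [0.0, 0.0, 0.0, 1.0]]
top [[501.3, 0.0, 326.7], [0.0, 501.3, 208.4], [0.0, 0.0, 1.0]] [[-0.004, -0.996, 0.093, 0.458], [-1.0, 0.003, -0.004, -0.056], [0.004, -0.093, -0.996, 1.334], [0.0, 0.0, 0.0, 1.0]]
0.1 [ 0.15046238 -0.63180213  0.23796202] [[-9.72769377e-01 -4.65678883e-04  2.31774723e-01]
 [-2.31775156e-01  1.40807797e-03 -9.72768366e-01]
 [ 1.26640805e-04 -9.99998900e-01 -1.47766793e-03]] 0.08798485352060387
```

View pics/scene0.png

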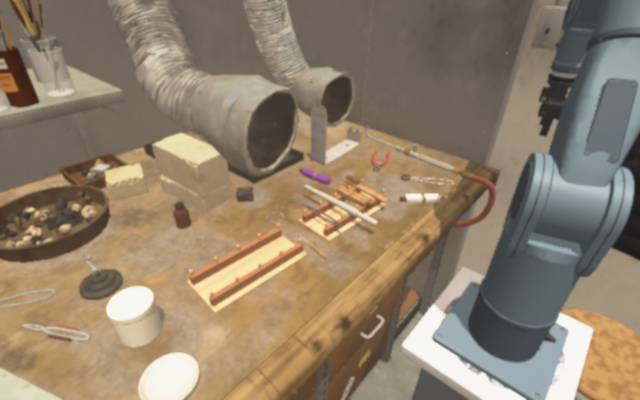

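View pics/top0.png

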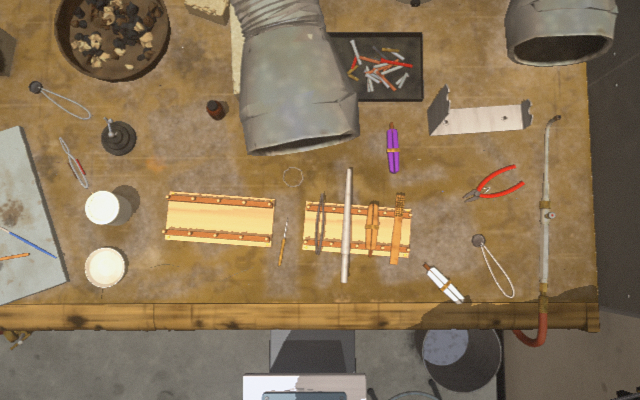

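```bash
python3 - <<'E'
import cv2
a=cv2.imread("pics/top0.png")
cv2.imwrite("pics/z1.png",cv2.resize(a[155:295,280:420],None,fx=4.2,fy=4.2,interpolation=cv2.INTER_CUBIC))
cv2.imwrite("pics/z2.png",cv2.resize(a[150:290,150:320],None,fx=4.2,fy=4.2,interpolation=cv2.INTER_CUBIC))
s=cv2.imread("pics/scene0.png")
cv2.imwrite("pics/z3.png",cv2.resize(s[110:310,180:460],None,fx=2.8,fy=2.8,interpolation=cv2.INTER_CUBIC))
E
```

```text
(no output)
```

View pics/z1.png

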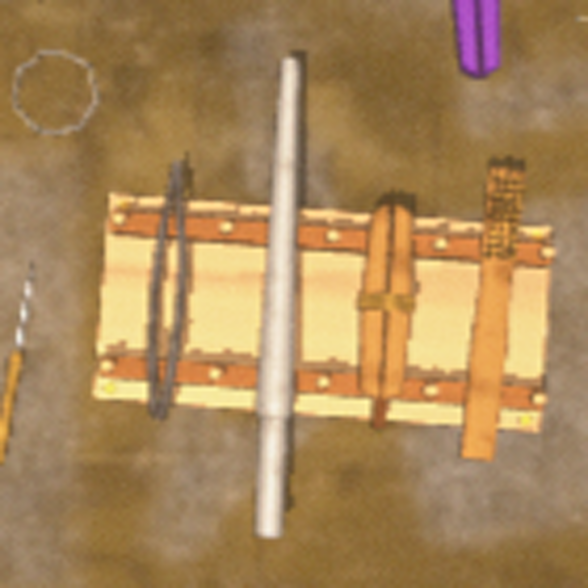

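View pics/z2.png

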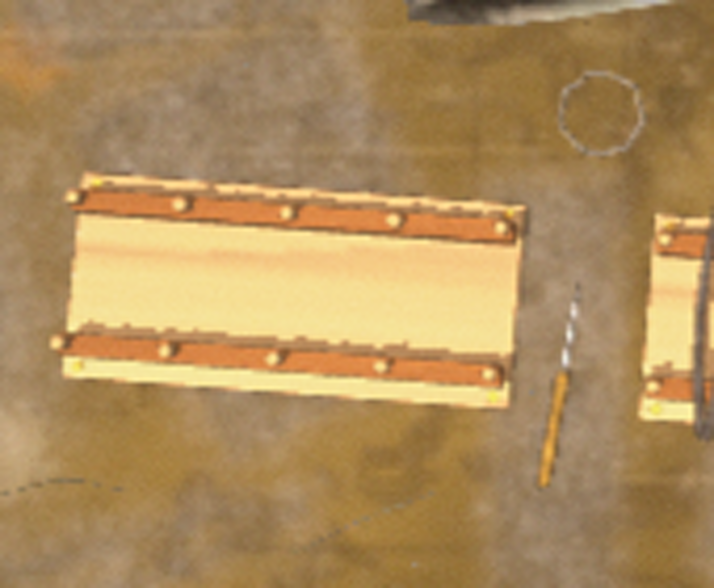

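View pics/z3.png

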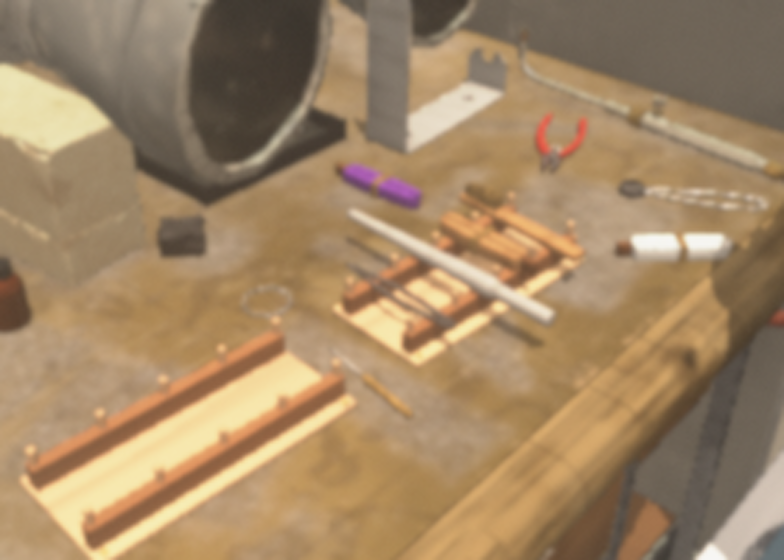

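```bash
cat > h.py <<'E'
import numpy as np,cv2
K=np.array([[501.3,0,326.7],[0,501.3,208.4],[0,0,1]])
def ray(f,u,v,z):
    M=f["cam_to_world"];d=M[:3,:3]@np.linalg.inv(f["mtx"])@np.array([u,v,1.]);o=M[:3,3]
    return o+d*(z-o[2])/d[2]
def line(f,u,v):
    M=f["cam_to_world"];d=M[:3,:3]@np.linalg.inv(f["mtx"])@np.array([u,v,1.]);return M[:3,3],d/np.linalg.norm(d)
def tri(a,b):
    (o,d),(p,e)=a,b
    A=np.stack([d,-e],1);s=np.linalg.lstsq(A,p-o,rcond=None)[0]
    q=o+d*s[0];r=p+e*s[1];return (q+r)/2,np.linalg.norm(q-r)
def z2p(u,v,x0,y0): return (u+.5)/4.2-.5+x0,(v+.5)/4.2-.5+y0
E
cat > m1.py <<'E'
from station import *
from h import *
f=grab_frame("top");g=grab_frame("scene")
E_far=[(72,196),(181,204),(288,212),(395,219),(501,228)];E_near=[(58,342),(166,350),(274,357),(382,366),(489,374)]
F_far=[(119,218),(227,227),(335,235),(441,243),(547,252)];F_near=[(107,366),(215,373),(322,381),(430,390),(540,399)]
for nm,fa,ne,x0,y0 in(("empty",E_far,E_near,150,150),("full",F_far,F_near,280,155)):
    P=np.array([[ray(f,*z2p(u,v,x0,y0),0.050)[:2] for u,v in r] for r in(fa,ne)])
    loc=np.array([[[sx,y] for y in(.132,.066,0,-.066,-.132)] for sx in(.045,-.045)])
    a=loc.reshape(-1,2);b=P.reshape(-1,2);am=a.mean(0);bm=b.mean(0)
    za=(a-am)@[1,1j];zb=(b-bm)@[1,1j]
    k=(zb*za.conj()).sum()/(abs(za)**2).sum()
    r=zb-k*za
    print(nm,"c",bm.round(4),"yaw",np.angle(k).round(4),"scale",abs(k).round(4),"resid mm",(abs(r)*1000).round(1))
# base corners z=.008
for nm,c,x0,y0 in(("empty",[(85,173),(527,207),(508,408),(62,376)],150,150),("full",[(109,193),(551,228),(540,432),(93,398)],280,155)):
    Q=np.array([ray(f,*z2p(u,v,x0,y0),.008)[:2] for u,v in c]);print(nm,Q.mean(0).round(4),"L",np.linalg.norm(Q[0]-Q[1]).round(4),np.linalg.norm(Q[0]-Q[3]).round(4),"yaw",np.arctan2(*(Q[0]-Q[1])[::-1])-np.pi/2)
E
python3 m1.py
```

```text
empty c [0.5556 0.2218] yaw -0.0769 scale 0.9985 resid mm [0.8 0.4 0.4 0.4 0.6 0.1 0.1 0.6 0.3 0.2]
full c [ 0.5271 -0.1409] yaw -0.0815 scale 0.9982 resid mm [0.2 0.4 0.9 0.3 0.7 0.8 0.1 0.7 0.6 0.7]
empty [0.555  0.2214] L 0.2812 0.129 yaw -0.08031554064063062
full [ 0.5268 -0.1404] L 0.2807 0.1298 yaw -0.08258096867020837
```

```bash
cat > m2.py <<'E'
from m1 import *
c=np.array([.5270,-.1407]);yaw=-.082
R=np.array([[np.cos(yaw),-np.sin(yaw)],[np.sin(yaw),np.cos(yaw)]])
T=dict(tw=((180,160),(159,417),.0375,161),man=((291,57),(268,537),.046,293),cl=((396,193),(380,426),.044,139),br=((507,159),(478,460),.039,180))
for n,(a,b,z,L) in T.items():
    p=ray(f,*z2p(*a,280,155),z)[:2];q=ray(f,*z2p(*b,280,155),z)[:2]
    m=(p+q)/2;d=p-q
    print(n,"mid",m.round(4),"len",np.linalg.norm(d).round(4),L,"yaw",np.arctan2(d[1],d[0]).round(4),"local",(R.T@(m-c)).round(4))
E
python3 m2.py | tail -4
python3 - <<'E'
import cv2
s=cv2.imread("pics/scene0.png");cv2.imwrite("pics/z4.png",cv2.resize(s[60:240,110:400],None,fx=2.7,fy=2.7))
a=cv2.imread("pics/top0.png");cv2.imwrite("pics/z5.png",cv2.resize(a[0:200,220:440],None,fx=3,fy=3))
E
```

```text
tw mid [ 0.5407 -0.0439] len 0.1593 161 yaw -0.0837 local [0.0057 0.0976]
man mid [ 0.5358 -0.1114] len 0.2949 293 yaw -0.0549 local [0.0064 0.0299]
cl mid [ 0.5269 -0.178 ] len 0.1435 139 yaw -0.0804 local [ 0.0029 -0.0371]
br mid [ 0.5272 -0.2429] len 0.1867 180 yaw -0.1124 local [ 0.0085 -0.1018]
```

View pics/z4.png

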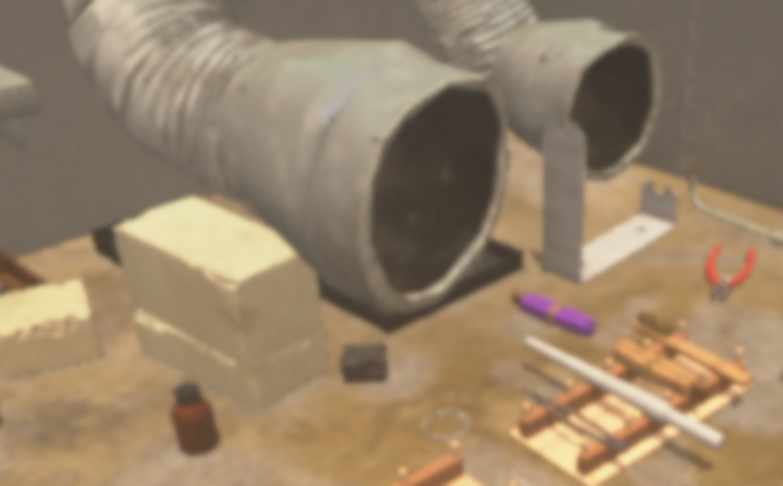

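View pics/z5.png

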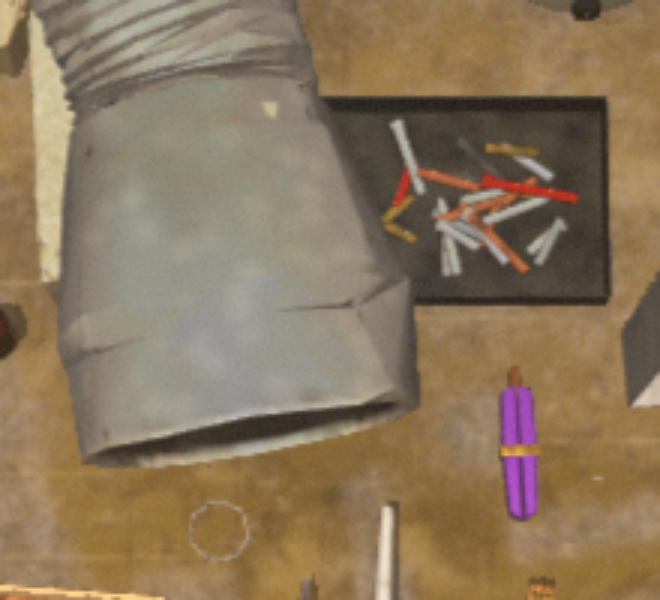

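```bash
cat >> m2.py <<'E'
for t,s in(((358,135),(296,108)),((248,154.5),(246,143)),((355,112),(285,92))):
    print(tri(line(f,*t),line(g,*s)))
for z in(0.05,.1,.2,.3,.4): print(z,ray(f,248,154.5,z).round(3),ray(f,300,152,z).round(3),ray(f,358,135,z).round(3))
s=get_state();print(s["t"])
Rt=np.array([[1,0,0],[0,0,-1],[0,-1,0]])
# check
for p in((.54,-.1),(.54,.2),(.55,.33)):
    for sg in(1,-1):
        c,s_=np.cos(-.08),np.sin(-.08)
        x=np.array([c,s_,0])*sg;y=np.array([0,0,-1.]);M=np.stack([x,y,np.cross(x,y)],1)
        q=solve_ik([*p,.15],M);print(p,sg,None if q is None else np.round(q,2))
E
python3 m2.py | tail -15
```

```text
(array([ 0.71376787, -0.12381436,  0.29653422]), np.float64(0.009600001753471064))
(array([0.67313303, 0.10749338, 0.27444664]), np.float64(0.0009557602927754026))
(array([ 0.75081877, -0.11581593,  0.33760525]), np.float64(0.008026250148310028))
0.05 [0.719 0.143 0.05 ] [0.725 0.008 0.05 ] [ 0.77  -0.144  0.05 ]
0.1 [0.709 0.135 0.1  ] [0.715 0.005 0.1  ] [ 0.758 -0.14   0.1  ]
0.2 [0.689 0.119 0.2  ] [0.694 0.    0.2  ] [ 0.734 -0.134  0.2  ]
0.3 [0.668 0.104 0.3  ] [ 0.673 -0.005  0.3  ] [ 0.709 -0.127  0.3  ]
0.4 [0.648 0.088 0.4  ] [ 0.652 -0.01   0.4  ] [ 0.685 -0.12   0.4  ]
0.4
(0.54, -0.1) 1 [ 0.64  0.59 -0.72  1.85  0.5   0.89  1.17]
(0.54, -0.1) -1 [ 0.28  0.49 -0.23  1.87  0.15  0.8  -1.68]
(0.54, 0.2) 1 [ 0.35  0.87 -1.18  1.77  0.89  1.15  0.37]
(0.54, 0.2) -1 [ 0.04  0.61 -0.64  1.78  0.45  0.9  -2.46]
(0.55, 0.33) 1 [ 0.05  0.9  -1.07  1.59  0.84  1.18  0.28]
(0.55, 0.33) -1 [-0.1   0.76 -0.77  1.6   0.59  1.04 -2.7 ]
```

```bash
cat > r.py <<'E'
from station import *
import numpy as np,cv2
def fr(yaw):
    x=np.array([np.cos(yaw),np.sin(yaw),0]);y=np.array([0,0,-1.]);return np.stack([x,y,np.cross(x,y)],1)
def R2(a): return np.array([[np.cos(a),-np.sin(a)],[np.sin(a),np.cos(a)]])
CF,YF=np.array([.5270,-.1407]),-.082
CE,YE=np.array([.5554,.2217]),-.078
def st(m=""):
    s=get_state();print(m,"t",round(s["t"],2),"p",s["ee_pos"].round(4),"w",round(s["gripper_width"],4),"F",s["contact_force"].round(1),"q",np.round(s["joint_pos"],2));return s
def pick(mid,yaw,zc,d,g=0,force=20,zt=.11,fast=.3):
    """mid world xy of tool centre, d offset along +rest y, g grasp point along tool x"""
    p=np.array(mid)+R2(yaw)@[g,0]+R2(YF)@[0,d]
    move_l([*p,zt],fr(yaw),max_speed=fast);st("above")
    move_l([*p,zc-.019],max_speed=.15);st("down")
    close_gripper(force);s=st("closed")
    return p
def lift(p,zc,zt=.11):
    move_l([p[0],p[1],zt],max_speed=.15);st("lifted")
def place(yl,zc,g=0,zt=.11,dz=.001,xg=0):
    p=CE+R2(YE)@[g+xg,yl]
    a=get_state()["ee_pos"]
    move_l([.49,a[1],zt],max_speed=.25)
    move_l([.49,p[1],zt],fr(YE),max_speed=.3);st("transit")
    move_l([*p,.08],max_speed=.2)
    move_l([*p,zc-.019+dz],max_speed=.1);st("placed")
    release();st("rel")
    move_l([*p,.10],max_speed=.2)
def snap(n):
    for k in("top","scene"):
        f=grab_frame(k);cv2.imwrite(f"pics/{k}{n}.png",f["img"][:,:,::-1])
E
python3 - <<'E'
from r import *
goto_joints([.2,.40,0,1.87,0,.87,1.6]);st()
p=pick((.5407,-.0439),-.0837,.0375,.010,force=15)
E
```

```text
t 2.58 p [ 0.5185 -0.1521  0.198 ] w 0.0878 F [ 0.8  0.2 -0.4] q [0.2  0.4  0.   1.87 0.   0.87 1.6 ]
above t 3.22 p [ 0.5417 -0.0358  0.1105] w 0.0878 F [ 0.2 -0.   1.3] q [ 0.01  0.54 -0.04  1.92  0.03  0.69  1.44]
down t 3.98 p [ 0.5423 -0.0347  0.0194] w 0.0879 F [-0.6 -0.4  0.2] q [ 0.01  0.69 -0.03  1.93  0.05  0.51  1.43]
closed t 5.0 p [ 0.5416 -0.0339  0.0185] w 0.0208 F [ 0.2 -0.3  0.4] q [ 0.01  0.7  -0.04  1.94  0.05  0.51  1.43]
```

```bash
python3 - <<'E'
from r import *
s=get_state()["ee_pos"];lift(s,0)
place(-.114,.0375)
st("up");snap("1")
E
```

```text
lifted t 5.76 p [ 0.541  -0.0339  0.1094] w 0.0211 F [ 0.3 -0.8 -0.4] q [ 0.01  0.54 -0.04  1.92  0.03  0.69  1.44]
transit t 6.74 p [0.4905 0.1086 0.1096] w 0.0208 F [-0.2 -1.   0.4] q [-0.26  0.48 -0.06  2.02  0.05  0.64  1.14]
placed t 7.97 p [0.5465 0.1081 0.0196] w 0.0207 F [-0.5 -0.8 -0.3] q [-0.24  0.71 -0.05  1.9   0.06  0.54  1.17]
rel t 9.04 p [0.5465 0.1081 0.0195] w 0.0882 F [ 0.   0.3 -0.1] q [-0.24  0.71 -0.05  1.9   0.06  0.54  1.17]
up t 9.59 p [0.5462 0.108  0.0996] w 0.0883 F [-0.9 -0.5 -1.1] q [-0.23  0.57 -0.05  1.88  0.05  0.69  1.18]
```

View pics/top1.png

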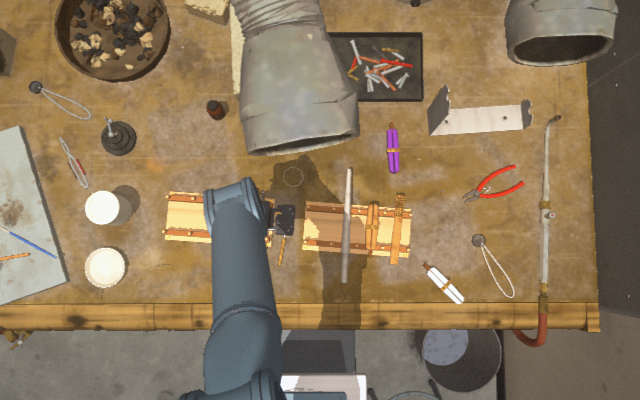

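View pics/scene1.png

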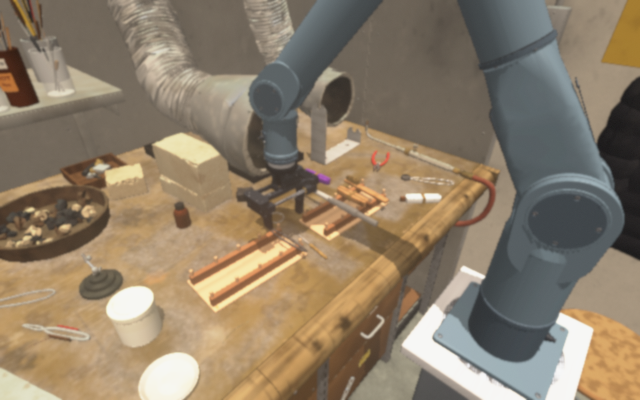

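```bash
python3 - <<'E'
from r import *
p=pick((.5358,-.1114),-.0549,.046,.014,force=35)
snap("2")
E
python3 -c "
import cv2
a=cv2.imread('pics/top2.png');cv2.imwrite('pics/z6.png',cv2.resize(a[150:290,150:320],None,fx=4.2,fy=4.2,interpolation=cv2.INTER_CUBIC))"
```

```text
above t 10.53 p [ 0.5368 -0.0954  0.1094] w 0.0878 F [ 0.2  0.6 -0.8] q [ 0.14  0.54 -0.06  1.91  0.04  0.7   1.57]
down t 11.22 p [ 0.5375 -0.0968  0.0274] w 0.088 F [ 0.4 -0.2 -0.4] q [ 0.13  0.68 -0.05  1.93  0.06  0.53  1.56]
closed t 12.22 p [ 0.537  -0.0979  0.0271] w 0.0229 F [ 0.1 -3.1  2.4] q [ 0.13  0.68 -0.04  1.93  0.06  0.53  1.56]
```

View pics/z6.png

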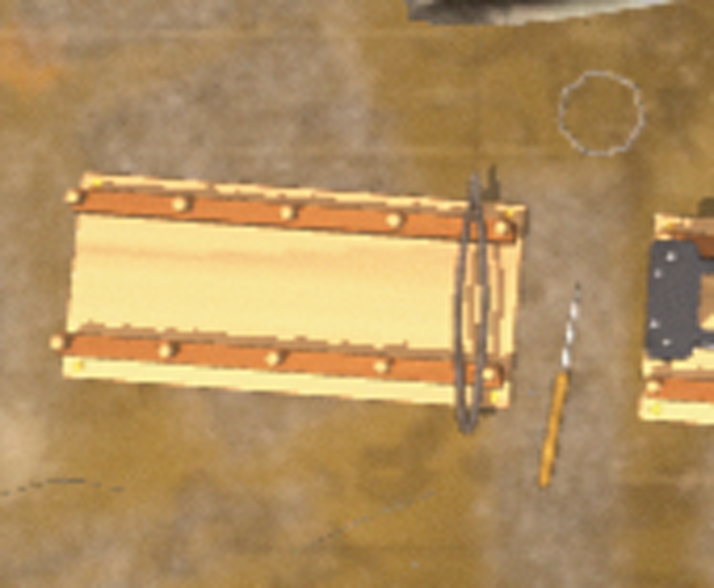

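View pics/scene2.png

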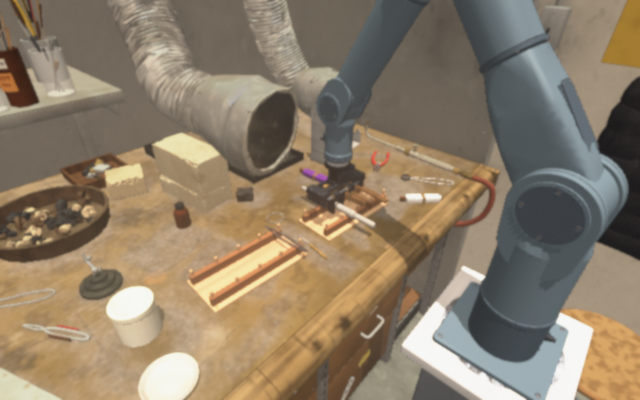

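```bash
cat > loc.py <<'E'
from h import *
from r import R2,CE,YE,grab_frame
def loc(f,a,b,z,x0=150,y0=150):
    p=ray(f,*z2p(*a,x0,y0),z)[:2];q=ray(f,*z2p(*b,x0,y0),z)[:2];d=p-q
    print("local mm",(R2(YE).T@((p+q)/2-CE)*1000).round(1),"len",np.linalg.norm(d).round(4),"yaw rel",(np.arctan2(d[1],d[0])-YE).round(3))
E
python3 - <<'E'
from r import *
from loc import *
s=get_state()["ee_pos"];lift(s,0);st()
f=grab_frame("top");loc(f,(476,174),(467,433),.0375)
place(-.041,.046)
st("up")
E
```

```text
lifted t 13.02 p [ 0.5363 -0.0973  0.1092] w 0.0233 F [-0.2 -1.  -2.4] q [ 0.14  0.54 -0.05  1.91  0.04  0.7   1.58]
 t 13.02 p [ 0.5363 -0.0973  0.1092] w 0.0233 F [-0.2 -1.  -2.4] q [ 0.14  0.54 -0.05  1.91  0.04  0.7   1.58]
local mm [  -1.5 -115.5] len 0.1601 yaw rel 0.052
transit t 14.48 p [0.4902 0.1788 0.1097] w 0.023 F [-0.2 -0.5 -1.7] q [-0.38  0.51 -0.07  1.97  0.06  0.67  1.  ]
placed t 15.64 p [0.552  0.1809 0.0278] w 0.023 F [ 0.5 -0.1 -0.7] q [-0.35  0.72 -0.06  1.83  0.07  0.59  1.04]
rel t 16.68 p [0.5522 0.1808 0.028 ] w 0.0879 F [0.  0.3 0.4] q [-0.35  0.72 -0.06  1.83  0.07  0.59  1.04]
up t 17.19 p [0.5521 0.1808 0.0999] w 0.0882 F [-0.4  0.  -0. ] q [-0.34  0.6  -0.07  1.82  0.06  0.72  1.05]
```

```bash
python3 - <<'E'
from r import *
snap("3")
a=cv2.imread('pics/top3.png');cv2.imwrite('pics/z7.png',cv2.resize(a[155:295,280:420],None,fx=4.2,fy=4.2,interpolation=cv2.INTER_CUBIC))
E
```

```text
(no output)
```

View pics/z7.png

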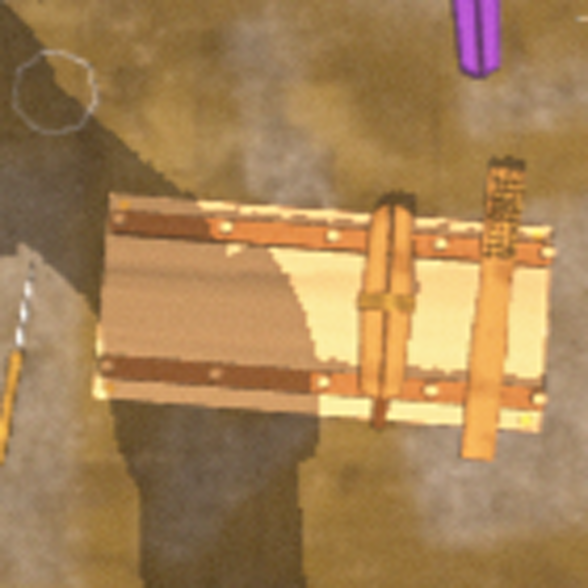

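```bash
python3 - <<'E'
from r import *
p=pick((.5264,-.178),-.0804,.044,.011,g=.007,force=25)
s=get_state()["ee_pos"];lift(s,0)
snap("4")
a=cv2.imread('pics/top4.png');cv2.imwrite('pics/z8.png',cv2.resize(a[150:290,150:320],None,fx=4.2,fy=4.2,interpolation=cv2.INTER_CUBIC))
E
```

```text
above t 18.61 p [ 0.5344 -0.1656  0.1098] w 0.088 F [-0.5  0.8 -0.3] q [ 0.26  0.56 -0.06  1.87  0.04  0.71  1.67]
down t 19.32 p [ 0.5349 -0.1673  0.0255] w 0.088 F [ 0.7 -0.6  1. ] q [ 0.26  0.7  -0.05  1.89  0.06  0.55  1.66]
closed t 20.19 p [ 0.5343 -0.1678  0.0251] w 0.033 F [-0.5 -1.5  1. ] q [ 0.26  0.7  -0.05  1.89  0.06  0.55  1.66]
lifted t 20.91 p [ 0.5337 -0.1675  0.1094] w 0.0332 F [-0.6  0.3 -0. ] q [ 0.27  0.56 -0.06  1.87  0.04  0.71  1.68]
```

View pics/z8.png

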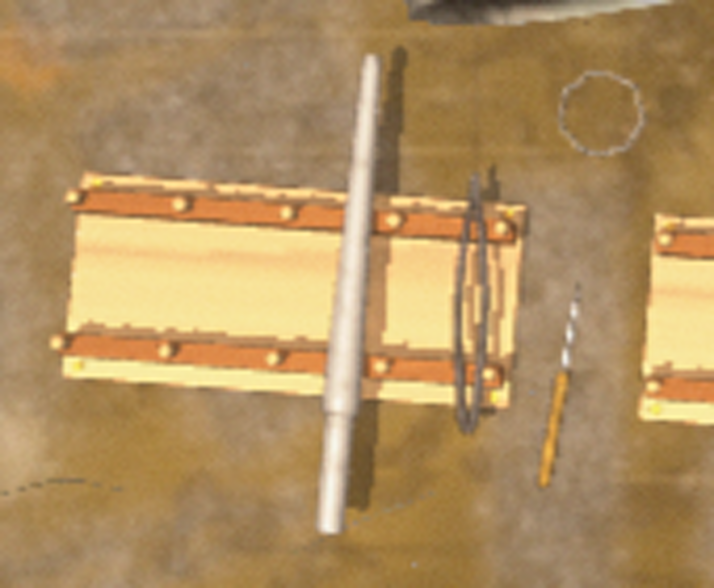

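View pics/scene4.png

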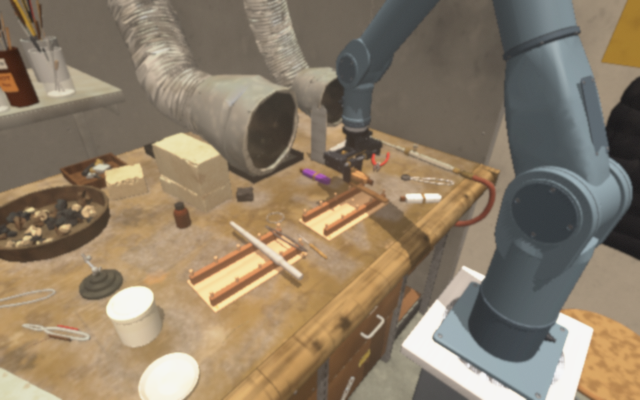

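```bash
python3 - <<'E'
from r import *
from loc import *
f=grab_frame("top");loc(f,(371,55),(330,534),.046)
place(.0345,.044,g=.007)
move_l([.49,.20,.11],max_speed=.25)
p=pick((.5240,-.2426),-.1124,.039,0,force=15)
s=get_state()["ee_pos"];lift(s,0)
snap("5")
a=cv2.imread('pics/top5.png');cv2.imwrite('pics/z9.png',cv2.resize(a[150:290,150:320],None,fx=4.2,fy=4.2,interpolation=cv2.INTER_CUBIC))
E
```

```text
local mm [ -0.9 -42.3] len 0.295 yaw rel 0.007
transit t 22.94 p [0.4903 0.2537 0.1099] w 0.0335 F [ 0.1  0.  -0.1] q [-0.49  0.55 -0.09  1.89  0.07  0.71  0.87]
placed t 24.19 p [0.5647 0.2556 0.0255] w 0.0333 F [-0.2  0.8  0.3] q [-0.45  0.77 -0.07  1.73  0.08  0.65  0.93]
rel t 25.11 p [0.5651 0.2556 0.026 ] w 0.0881 F [-0.1  0.5  0.9] q [-0.45  0.77 -0.07  1.73  0.08  0.65  0.93]
above t 27.78 p [ 0.5242 -0.2407  0.1099] w 0.088 F [-0.3 -0.1 -0.6] q [ 0.39  0.58 -0.05  1.83  0.04  0.73  1.78]
down t 28.53 p [ 0.5246 -0.2426  0.0206] w 0.0884 F [-0.2  0.4 -0.5] q [ 0.39  0.73 -0.04  1.84  0.05  0.57  1.77]
closed t 29.55 p [ 0.524  -0.2425  0.02  ] w 0.0216 F [-0.6  1.4  0.8] q [ 0.39  0.73 -0.04  1.84  0.05  0.57  1.77]
lifted t 30.3 p [ 0.5234 -0.2423  0.1093] w 0.0217 F [ 0.6  0.3 -1.1] q [ 0.39  0.58 -0.05  1.83  0.04  0.73  1.78]
```

View pics/z9.png

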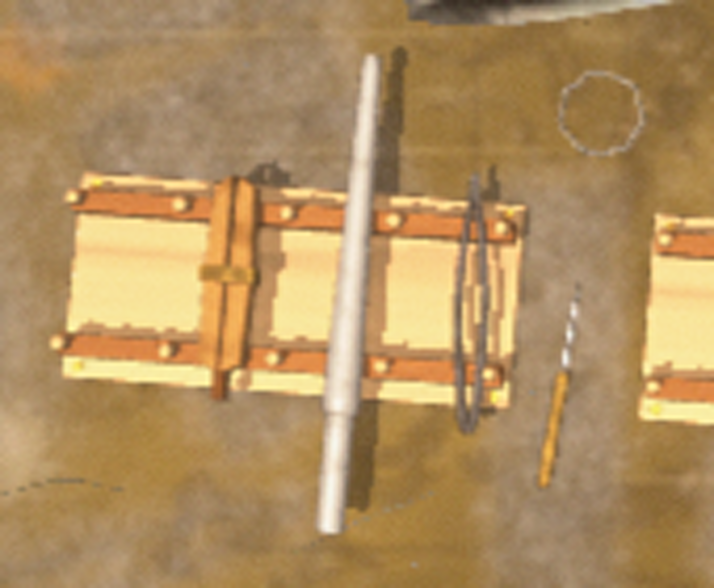

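View pics/scene5.png

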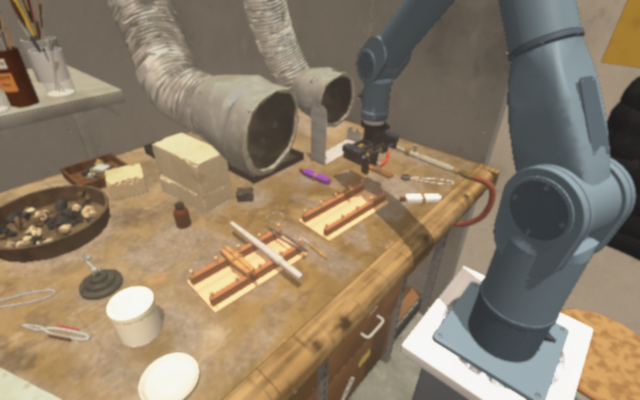

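```bash
python3 - <<'E'
from r import *
from loc import *
f=grab_frame("top");loc(f,(236,177),(219,399),.044)
place(.112,.039)
move_l([.47,.05,.2],max_speed=.3)
goto_joints([.6,.40,0,1.87,0,.87,1.6]);st()
snap("6")
a=cv2.imread('pics/top6.png');cv2.imwrite('pics/z10.png',cv2.resize(a[150:290,150:320],None,fx=4.2,fy=4.2,interpolation=cv2.INTER_CUBIC))
a=cv2.imread('pics/scene6.png');cv2.imwrite('pics/z11.png',cv2.resize(a[180:320,170:350],None,fx=4.2,fy=4.2,interpolation=cv2.INTER_CUBIC))
E
```

```text
local mm [-3.7 33.7] len 0.1368 yaw rel 0.021
transit t 32.8 p [0.4904 0.3317 0.1099] w 0.0214 F [-0.   0.5  0.1] q [-0.6   0.61 -0.09  1.78  0.08  0.76  0.76]
placed t 34.09 p [0.5638 0.3332 0.0201] w 0.0213 F [ 0.1 -0.1  0.6] q [-0.55  0.82 -0.08  1.63  0.09  0.7   0.82]
rel t 35.16 p [0.5641 0.3334 0.021 ] w 0.088 F [-0.2  0.2  0.5] q [-0.55  0.82 -0.08  1.63  0.09  0.7   0.82]
 t 38.37 p [ 0.4201 -0.3395  0.1978] w 0.0881 F [-0.2  0.3 -0.6] q [ 0.6   0.4  -0.    1.87 -0.    0.87  1.6 ]
```

View pics/z10.png

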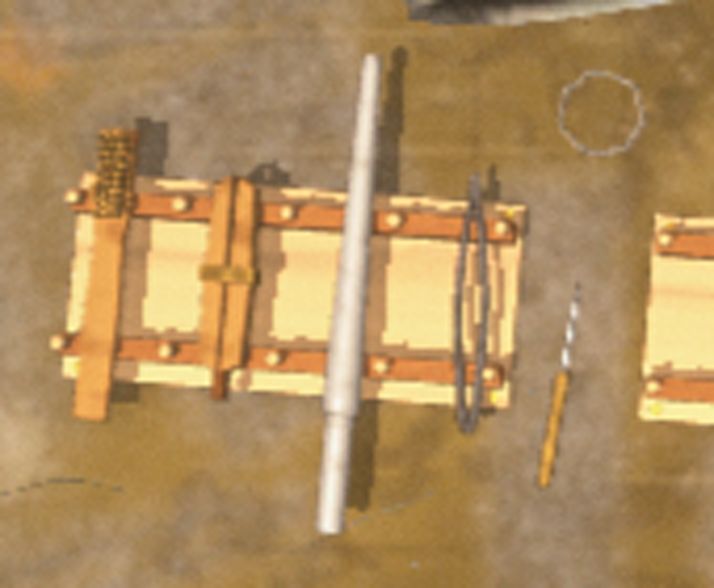

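View pics/z11.png

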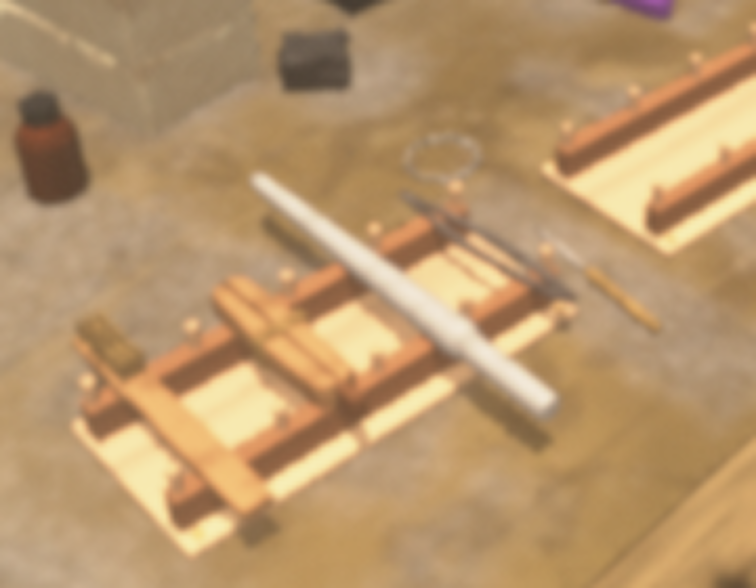

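```bash
cat >> r.py <<'E'
def push(xl,y0,y1,z=.022,sp=.04):
    a=CE+R2(YE)@[xl,y0];b=CE+R2(YE)@[xl,y1]
    move_l([*a,.11],fr(YE),max_speed=.3)
    move_l([*a,z],max_speed=.15)
    hit=move_l([*b,z],max_speed=sp,until_force=12);st("pushed hit=%s"%hit)
    move_l([*a,z],max_speed=.1)
    move_l([*a,.11],max_speed=.2)
E
python3 - <<'E'
from r import *
from loc import *
f=grab_frame("top")
b=ray(f,*z2p(228.5,273.5,150,150),.056)[:2];print("band local",R2(YE).T@(b-CE)*1000)
n=ray(f,*z2p(219,399,150,150),.044)[:2];print("clamp near",R2(YE).T@(n-CE)*1000)
for u,v in((90,419),(96,300),(121,235)):print("brush pts",R2(YE).T@(ray(f,*z2p(u,v,150,150),.044)[:2]-CE)*1000)
loc(f,(90,419),(109,219),.044)
move_l([.47,0,.13],max_speed=.3)
close_gripper(10)
push(0,-.150,-.1345)
move_l([.43,-.10,.13],max_speed=.3)
snap("7")
a=cv2.imread('pics/top7.png');cv2.imwrite('pics/z12.png',cv2.resize(a[150:290,150:320],None,fx=4.2,fy=4.2,interpolation=cv2.INTER_CUBIC))
E
```

```text
band local [ 4.18384911 31.00986052]
clamp near [-72.06743364  32.29056583]
brush pts [-90.04657503 109.53165978]
brush pts [-17.36997394 113.37049024]
brush pts [ 23.6496134  102.17259634]
local mm [-28.5 110. ] len 0.123 yaw rel 3.15
pushed hit=False t 43.06 p [0.5449 0.0879 0.0221] w 0.0002 F [-0.2 -0.8 -0.2] q [-0.11  0.71 -0.18  1.9   0.22  0.55  1.06]
```

View pics/z12.png

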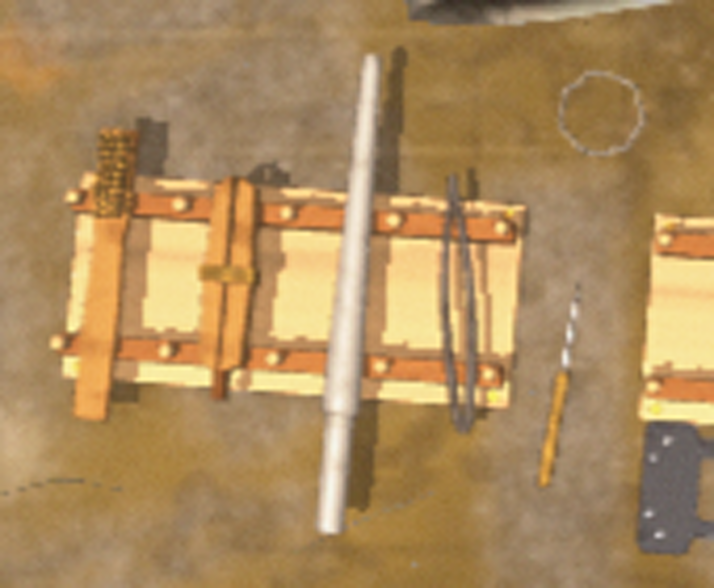

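```bash
python3 - <<'E'
from r import *
from loc import *
f=grab_frame("top");loc(f,(452,175),(463,431),.0375)
push(-.026,-.150,-.1295)
move_l([.43,-.10,.13],max_speed=.3)
snap("8")
a=cv2.imread('pics/top8.png');cv2.imwrite('pics/z13.png',cv2.resize(a[150:290,150:320],None,fx=4.2,fy=4.2,interpolation=cv2.INTER_CUBIC))
st()
E
```

```text
local mm [  -1.8 -106.9] len 0.1584 yaw rel 0.13
pushed hit=False t 47.15 p [0.5194 0.0947 0.022 ] w 0.0006 F [0.2 0.6 0.2] q [-0.13  0.68 -0.18  1.97  0.23  0.51  1.03]
 t 49.0 p [ 0.4308 -0.0981  0.1296] w 0.0005 F [0.8 0.  0.5] q [ 0.32  0.37 -0.23  2.14  0.14  0.64  1.49]
```

View pics/z13.png

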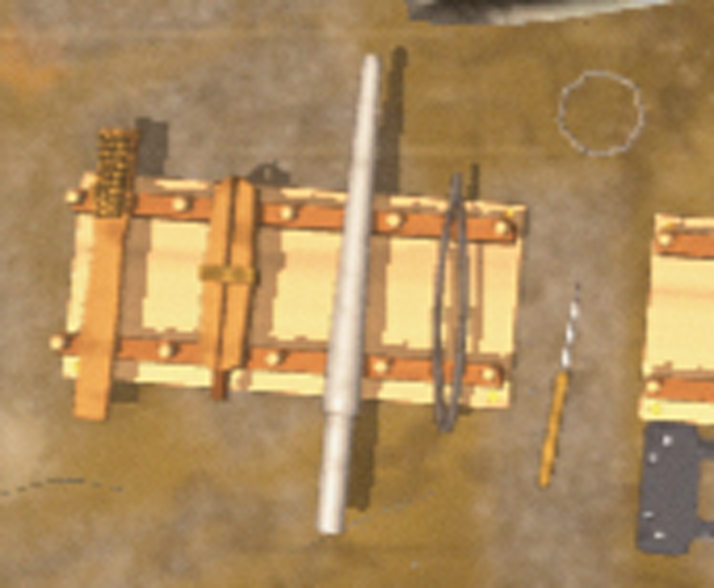

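```bash
python3 - <<'E'
from r import *
from loc import *
f=grab_frame("top");loc(f,(457,173),(446,431),.0375)
push(-.026,-.148,-.1265)
move_l([.43,-.10,.13],max_speed=.3)
goto_joints([.8,.40,0,1.87,0,.87,1.6])
release()
snap("9")
a=cv2.imread('pics/top9.png');cv2.imwrite('pics/z14.png',cv2.resize(a[150:290,150:320],None,fx=4.2,fy=4.2,interpolation=cv2.INTER_CUBIC))
st()
E
```

```text
local mm [  -1.5 -103.2] len 0.1595 yaw rel 0.045
pushed hit=False t 51.28 p [0.5196 0.0976 0.022 ] w 0.0006 F [-0.1 -0.3 -0.1] q [-0.13  0.68 -0.18  1.96  0.23  0.52  1.02]
 t 55.74 p [ 0.3428 -0.4175  0.1979] w 0.088 F [ 0.8 -0.4  0. ] q [0.8  0.4  0.   1.87 0.   0.87 1.6 ]
```

View pics/z14.png

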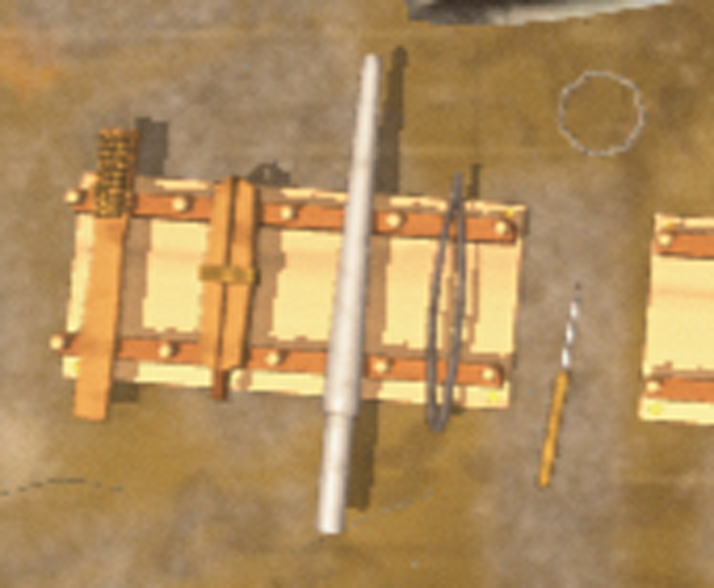

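View pics/scene9.png

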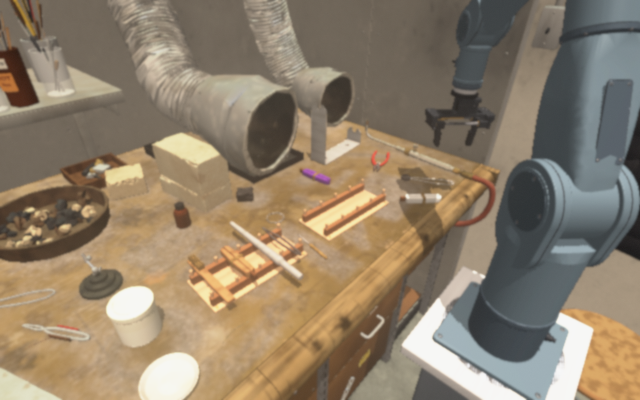

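```bash
python3 - <<'E'
from r import *
from loc import *
f=grab_frame("top");loc(f,(457,173),(437,431),.0375);loc(f,(371,55),(330,534),.046)
close_job()
E
```

```text
local mm [  -1.7 -100.4] len 0.1598 yaw rel 0.01
local mm [ -0.9 -42.3] len 0.295 yaw rel 0.007
the job is handed in; nothing more can be done
```

I moved all four tools to the empty rest in reverse order and handed the job in at about 56 s. From the robot's left they now lie brush, clamp, mandrel, tweezers, each across both rails between its pegs.

These are the final positions in the rest's own frame. "Off middle" is along the tool, measured from the middle of the rest. "Off place" is sideways, from the centre of its place.

| Tool | Off middle | Off place | Angle to the rest |
|---|---|---|---|
| Brush | about 0 mm | about 11 mm | about straight (rough estimate) |
| Clamp | about -3 mm | about 1 mm | 0.02 rad |
| Mandrel | -1 mm | 9 mm | 0.01 rad |
| Tweezers | -2 mm | 1 mm | 0.01 rad |

- **Sideways offsets:** I put the brush and mandrel off the centre of their places so that the opening fingers would clear the neighbouring tools. Both are still clear of the pegs.
- **Brush:** its position comes mainly from its near end, because the raised tuft makes its far end unreliable to measure.
- **Tweezers:** they lay about 0.05 rad askew after placing. My first push to straighten them made it worse (0.13 rad), and two more brought them straight.
- **Other things:** the scribe and coil look unmoved in the last pictures, and the arm was clear of everything at hand-in.
- **Forces:** the wrist force readings I printed stayed within a few newtons.

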